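Close the sprung back of a wafer holder with the hand tamper

TASK

A wafer holder lies face down on the loading block with its sprung back plate standing up. With the narrow tamper, the one whose foot goes between the two spring bolts, press the plate squarely down until it bottoms out and both bolts snap in over its edge, and bear on it there for about a second with a firm 15 to 30 N (never more, the wafer beneath is brittle; never with the gripper itself), so that it stays down level. Then stand the tamper upright on the rubber mat again and leave the wide tamper and everything else where it is.

Things in the scene. Friction and masses are not known exactly. Their poses are not given: they have to be found in the camera images.
- holder: black loading block 146 x 120 x 20 mm, fixed, with the round aluminium wafer holder clamped on it. Origin: centre of its underside on the bench, x along the 146 mm side; the plate is centred on its z axis. On the +y and -y sides a steel spring bolt, 10 mm wide, points at the centre (gap between the noses 51 mm) from an aluminium housing whose top is 53 to 65 mm above the bench
- plate_top (a point): centre of the upper face of the back plate: aluminium disc, 62 mm across, 5 mm thick, on a central spring, 64 mm above the bench when relaxed; it tips if pressed off centre. z is its normal. Going down it pushes the sloping bolts aside; they snap back over its edge once it bottoms. Before both have snapped in, it springs right back when let go
- back_plate (a joint): how far the plate is pressed down (m), 0 relaxed. The depth collar is set for the wafer in hand and not measured: it meets its stops (rubber, about 25 N per mm) somewhere between 13 and 25 mm down; the bolts then hold it about 1.5 mm higher. Spring: 3 N at first, 0.3 N more per mm; the bolts add a few N just before they snap in (up to about 13 N in all)
- tamper_grip (a point): middle of the handle of the narrow tamper: black cylindrical handle 28 mm across, 40 mm long, 85 mm tall in all, on a round flat steel foot 40 mm across, 12 mm thick. It stands upright; this point is 58 mm above the foot's flat underside. About 0.24 kg
- tamper: the narrow tamper; origin: centre of the foot's flat underside, z up along the handle
- mat: grey rubber mat, 130 x 220 mm, 4 mm thick, fixed on the bench, on which both tampers stand, about 110 mm apart, either way round; origin: centre of its underside, y along the 220 mm side
- wide_tamper_grip (a point): middle of the handle of the wide tamper (58 mm above its underside): same handle, foot 64 mm across, too wide for the gap between the bolts. To be left alone
- spare_ring: small aluminium ring, 38 mm across, 8 mm high, lying on the mat between the tampers, towards one long edge; to be left alone
- tweezers: steel tweezers, 120 mm long, lying on the bench; to be left alone
- wafer_box: flat round clear box, 80 mm across, 15 mm high; to be left alone
- jar: amber glass jar, 52 mm across, 62 mm high; to be left alone
- bnc_tee: small metal coax tee connector, 30 mm; to be left alone
- wash_bottle: white plastic bottle, 68 mm across, 170 mm high, off to the left; to be left alone
- hex_driver: screwdriver, 160 mm, lying to the right of the mat or block; to be left alone
Not all that is in view belongs to the job. What is shaped like the tamper but purple or turquoise is not meant.

How it is judged (in metres and radians):
On the way:
1. the back plate, pressed down level on its stops, bears the narrow tamper with more than 15 N for 0.4 s (value of joint back_plate above 0.0105 m and contact force between tamper and back_plate above 15 N and angle between plate_top's own z axis and vertical below 0.05 rad), for 0.4 s.
At the end, for the whole second after the job is handed in: The back plate stays down by itself under both bolts (more than 10.5 mm below its relaxed height, level within 0.04 rad, at rest), and the narrow tamper stands upright (within 0.06 rad) and still on the rubber mat, its axis within the mat's outline by 5 mm (value of joint back_plate above 0.0105 m and velocity of joint back_plate below 0.002 m/s and angle between plate_top's own z axis and vertical below 0.04 rad and x of tamper_grip in the frame of mat between -0.06 and 0.06 m and y of tamper_grip in the frame of mat between -0.105 and 0.105 m and z of tamper_grip in the frame of mat between 0.058 and 0.066 m and angle between tamper's own z axis and vertical below 0.06 rad and linear speed of tamper below 0.02 m/s); the robot touches nothing.
It fails at once if the tamper bears on the back plate with more than 30 N (contact force between tamper and back_plate above 30 N).
It fails at once if the back plate is cocked more than 0.09 rad (5 degrees) (angle between plate_top's own z axis and vertical above 0.09 rad).
It fails at once if the gripper or arm itself pushes on the back plate (over 1 N) (contact force between any of the arm, the fingers and back_plate above 1 N).
It fails at once if the wide tamper is moved more than 30 mm (distance of wide_tamper_grip from where it was at the start of the episode above 0.03 m).
It fails at once if another thing on the bench (tweezers, wafer box, jar, connector, driver, bottle, spare ring) is moved more than 30 mm (distance of any of tweezers, wafer_box, bnc_tee, hex_driver, wash_bottle, spare_ring, jar from where it was at the start of the episode above 0.03 m).
It also fails if it takes over 67 s, if anything falls off the work surface, if the arm or the gripper's body presses on something with over 40 N, if the wrist force passes 120 N, or if a joint passes its speed limit or range.

ROBOT

A 6-joint arm with a two-finger parallel gripper is mounted at the origin on the work surface. World frame = base frame: x ahead of the robot, y to its left, z up, the work surface at z = 0. Lengths are in mm, angles in rad, forces in N, time in s.
With the tool pointing down it reaches from about 350 to 975 mm from the base axis. Payload 7.1 kg.
Tool frame: the origin (TCP) lies at the very end of the fingers, on their centre line; the grasp point (between the pads) lies 19 mm behind it (ctrl.tcp_to_grasp is the distance from the TCP to the grasp point, in mm); z points along the fingers, x is the direction in which the jaws open and shut, and the axes are right-handed (so a half turn about z gives the same grasp; the last joint's range is limited). The gripper opens to 88 mm and grips with 3 to 60 N. Pads are 20 mm wide; open, the fingers measure 115 mm over their backs; the gripper's body (75 mm by 178 mm) begins 61 mm behind the grasp point.
Start: joints at [-1.353, 0.423, 1.63, -0, 1.089, -0.019], TCP at [146.64, -607.537, 222.675] pointing down, gripper open.
Joint ranges: [-3, 3], [-0.9, 2.11], [0.09, 2.58], [-1.31, 4.45], [0.11, 2.69], [-2.54, 2.54]. Speed limits (rad/s): [2.39, 2.39, 3.01, 3.14, 3.14, 3.14].

INTERFACE

Orientations are given as a rotation vector (axis times angle).
In Python, from workcell import get_obs, viewer, ctrl, masks_of gives the robot as it stands. The module is installed in compiled form; this text tells all that it offers.
- The arm moves only by the shell command python3 -m inch 'ROWS'. ROWS is JSON, a list of rows, each an object of numbers: "tx", "ty", "tz": the shift along the tool's x, y, z in cm; "ax", "ay", "az": the turn, a rotation vector about the tool's x, y, z in degrees; "jaw": the opening, from 0 (shut) to 1 (fully open). In form: [{"tx": .., "ty": .., "tz": .., "ax": .., "ay": .., "az": .., "jaw": ..}, ...]. A call has 1 to 12 rows; each row shifts and turns the commanded pose from where the row before left it, along the tool's axes as they then stand; what a row does not reach is not made up. A row lasts 1/8 s, in which the tool goes at most 62.5 mm and 10.7 degrees, less where a joint would pass 70% of its speed; a pose out of reach is approached as far as the arm can. A call is refused whole if a number of a shift passes 6.25 or a number of a turn 10.7, either way. A call with a gripper value outside its range is refused whole. The fingers move at their own pace and stop on an object; the grip force is fixed at half the most. Time passes only in rows, so rows that do not move let the fingers close. It gives the time, the measured TCP pose, the force and the opening at its end, in the units of the state.
- get_obs(): the state, without advancing time (a new reading comes with each control period).
- viewer.get_image(name): name is "side" or "top" or "wrist"; returns (picture, depth): 384x512x3 uint8, red, green, blue; 384x512 float32, mm along the optical axis (not along the pixel's ray), 0 where there is no reading.
- viewer.get_calibration(name): a dict with "fx", "fy", "cx", "cy" (pixels), "distortion" ([k1, k2, p1, p2, k3] as OpenCV has them; the pictures are not rectified), "rvec" (rotation vector, rad) and "tvec" (3), from world to camera coordinates, as OpenCV has them. Camera axes: x right, y down, z forward; pixel columns grow to the right and rows downward; lengths in mm; the calibration is good to about 2 mm. A picture is of the moment at which its call begins: read the wrist's pose just before it. get_calibration takes no time and is no camera call; for the wrist camera it gives the pose at the moment of the call.
- ctrl.close_job(): hands the job in, once; it reports no verdict.
Trained networks look in the newest picture that a camera, given by its name, has taken for a name from the list of things; names that differ only in an ending like _2 or _b are one class to them, and where a whole thing is asked for, a point or a joint stands for the part that bears it (a point fixed in the world has none). Each returns a list of dicts, best first, with "score" (0 to 1); they miss things now and then, are a little off and sometimes report something else, mostly with a low value. They report only what shows in the picture. A call takes as long as a camera call. They do not tell look-alikes from the thing itself.
- masks_of(camera, thing): "pixels" (384x512 bool, what is visible of it) and "location" ([column, row] in pixels, amid what is visible of it).
The state is a dict: "t": time; "qpos": joint angles; "qvel": joint speeds; "joint_torque": joint torques, N m; "ee_pos": TCP position; "orientation": TCP orientation; "ft_force": force on the tool from outside, world axes, zero at the start; "moment": the same for the moment, N m; "width": finger opening in mm.
Only numpy, scipy, OpenCV 4.12 (cv2) and the standard library are available. Lean on these libraries where they do the work, as an engineer would, in place of code of your own. Each camera call takes 0.05 s, during which the arm holds its last target. There are 200 camera calls.

## Working session

There is one attempt and no reset: what is moved stays moved. The work goes in short steps, Python scripts to look and compute and a shell command to move; the robot and the scene stay as the last step left them, time stands still between calls to the robot, and variables do not carry over. Pictures are saved under pics/ and viewed, about 8 in all and at most 12, crops included, and the job is handed in when it is done.

```bash
mkdir -p pics; cat > h.py <<'E'
import numpy as np, cv2
from workcell import get_obs, viewer, ctrl, masks_of
def cal(n):
    c=viewer.get_calibration(n); K=np.array([[c['fx'],0,c['cx']],[0,c['fy'],c['cy']],[0,0,1.]])
    return K,np.array(c['distortion'],float),cv2.Rodrigues(np.array(c['rvec'],float))[0],np.array(c['tvec'],float).ravel()
def cloud(n,depth,mask,C=None):
    K,D,R,t=C or cal(n); v,u=np.nonzero(mask&(depth>0))
    p=cv2.undistortPoints(np.c_[u,v].astype(float)[:,None],K,D)[:,0]; z=depth[v,u]
    return (np.c_[p*z[:,None],z]-t)@R
def save(n,im): cv2.imwrite(f'pics/{n}.png',im[:,:,::-1])
E
cat > look.py <<'E'
from h import *
o=get_obs(); print({k:np.round(o[k],3).tolist() for k in o})
ims=[]
for n in ('side','top'):
    im,d=viewer.get_image(n); save(n,im); np.save(f'pics/{n}_d.npy',d)
    for th in ('tamper','wide_tamper_grip','holder','plate_top','mat','spare_ring'):
        for m in masks_of(n,th)[:3]:
            P=cloud(n,d,m['pixels'])
            if len(P): print(n,th,round(m['score'],2),np.round(m['location']),len(P),'med',np.median(P,0).round(),'lo',np.percentile(P,2,0).round(),'hi',np.percentile(P,98,0).round())
print(viewer.get_calibration('wrist'))
E
python3 look.py
```

```text
{'t': 0.0, 'qpos': [-1.353, 0.424, 1.631, -0.0, 1.089, -0.019], 'qvel': [-0.001, -0.0, -0.0, -0.001, -0.001, 0.0], 'joint_torque': [-0.002, -54.463, -27.367, 0.064, 0.023, -0.0], 'ee_pos': [146.501, -606.972, 221.88], 'orientation': [-2.467, 1.943, 0.002], 'ft_force': [0.111, 0.5, 0.297], 'moment': [0.008, 0.015, 0.038], 'width': 88.025}
side tamper 0.65 [340. 276.] 313 med [ 717. -281.   44.] lo [ 704. -293.    3.] hi [ 738. -262.   86.]
side tamper 0.64 [288. 274.] 322 med [ 579. -245.   43.] lo [ 564. -257.    3.] hi [ 604. -217.   90.]
side tamper 0.62 [223. 288.] 297 med [ 412. -241.   42.] lo [ 394. -252.    2.] hi [ 429. -223.   86.]
side wide_tamper_grip 0.64 [262. 252.] 431 med [ 540. -148.   20.] lo [ 515. -169.    9.] hi [ 569. -121.   90.]
side holder 0.65 [252. 178.] 1142 med [554. 138.  22.] lo [482.  88.   4.] hi [631. 223.  67.]
side holder 0.16 [238. 349.] 474 med [ 427. -411.   21.] lo [ 384. -422.    9.] hi [ 530. -398.   29.]
side plate_top 0.63 [251. 166.] 214 med [559. 152.  64.] lo [533. 130.  39.] hi [584. 180.  69.]
side mat 0.92 [286. 270.] 2411 med [ 580. -
[... 573 characters left out ...]
  91.]
top holder 0.96 [226. 198.] 1161 med [550. 153.  21.] lo [482.  91.  10.] hi [629. 221.  68.]
top plate_top 0.8 [221. 196.] 247 med [555. 157.  64.] lo [529. 131.  59.] hi [581. 183.  69.]
top mat 0.83 [324. 198.] 1782 med [ 580. -190.    4.] lo [ 497. -292.   -1.] hi [649. -79.  11.]
top mat 0.43 [307. 149.] 237 med [ 726. -127.   59.] lo [ 709. -150.   -0.] hi [ 767. -107.   67.]
{'fx': 333.0136842185574, 'fy': 333.0136842185574, 'cx': 247.80267118272587, 'cy': 192.00421018591805, 'distortion': array([-0.09951608,  0.        ,  0.        ,  0.        ,  0.        ]), 'rvec': array([-2.27943168,  1.79321024,  0.26436332]), 'tvec': array([-623.857779  ,  -36.15154534,  392.79238213])}
```

```bash
python3 -c "
import cv2
a=cv2.imread('pics/top.png')[90:300,170:430];cv2.imwrite('pics/top_c.png',cv2.resize(a,None,fx=3,fy=2.85,interpolation=cv2.INTER_CUBIC)[:600,:800])
a=cv2.imread('pics/side.png')[110:370,190:390];cv2.imwrite('pics/side_c.png',cv2.resize(a,None,fx=2.3,fy=2.3,interpolation=cv2.INTER_CUBIC))"
```

```text
(no output)
```

View pics/top_c.png

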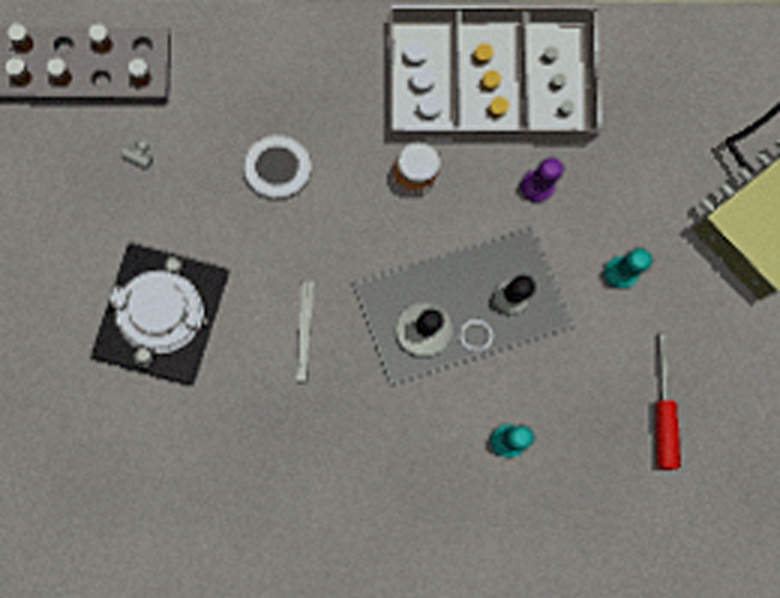

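View pics/side_c.png

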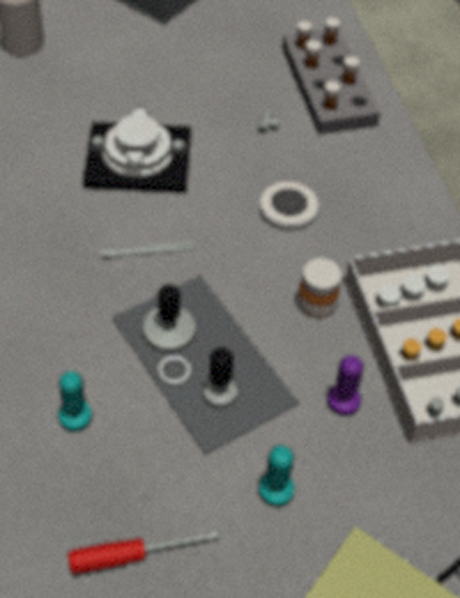

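The top picture shows the holder at about crop (158,310), its bolt housings left and right of the plate. The narrow black tamper is at (515,295), i.e. full picture (342,193), and the wide one at (425,335). The side view agrees, with the narrow tamper at (288,274). The turquoise and purple ones are decoys.

```bash
cat >> h.py <<'E'
from scipy.spatial.transform import Rotation as Ro
def goto(pos,yaw=None,o=None):
    """tool-frame shift (cm) and z turn (deg, done after shift) to pos(mm, TCP), tool down, tool x at world yaw deg"""
    o=o or get_obs(); R=Ro.from_rotvec(o['orientation']).as_matrix()
    s=R.T@(np.array(pos)-o['ee_pos'])/10
    y0=np.degrees(np.arctan2(R[1,0],R[0,0])); tilt=np.degrees(np.arccos(-R[2,2]))
    print('shift cm',s.round(2),'yaw now',y0.round(2),'tilt',tilt.round(2),'az' ,None if yaw is None else -(((yaw-y0)+90)%180-90))
E
python3 - <<'E'
from h import *
o=get_obs(); K,D,R,t=cal('wrist'); T=Ro.from_rotvec(o['orientation']).as_matrix()
C=-R.T@t; print('cam in tool',T.T@(C-o['ee_pos']),'axes in tool (rows x,y,z)',(R@T).round(3))
goto([580,-235,250],0)
for n in('side','top'):
    im=cv2.imread(f'pics/{n}.png'); d=np.load(f'pics/{n}_d.npy')
    P=cloud(n,d,np.ones(d.shape,bool)); g=im[d>0].max(1)
    def near(c,r): return np.hypot(P[:,0]-c[0],P[:,1]-c[1])<r
    for nm,c,r,zl,zh in(('narrow',(583,-240),30,70,95),('narrowfoot',(583,-240),35,10,20),('wide',(545,-137),35,70,95),('plate',(556,156),38,58,70)):
        Q=P[near(c,r)&(P[:,2]>zl)&(P[:,2]<zh)]
        if len(Q)>4:
            cc,rr=cv2.minEnclosingCircle(Q[:,:2].astype(np.float32)); print(n,nm,len(Q),Q.mean(0).round(1),'circ',np.round(cc,1),round(rr,1),'zmed',np.median(Q[:,2]))
    Q=P[(g<60)&(abs(P[:,0]-555)<110)&(abs(P[:,1]-156)<110)&(P[:,2]>14)&(P[:,2]<26)]
    print(n,'block',len(Q),cv2.minAreaRect(Q[:,:2].astype(np.float32)))
E
```

```text
cam in tool [  -1.09103491  -79.07680989 -163.65755895] axes in tool (rows x,y,z) [[ 1.    -0.001  0.   ]
 [ 0.001  0.958 -0.288]
 [-0.     0.288  0.958]]
shift cm [-26.05 -50.87  -2.73] yaw now -76.43 tilt 0.0 az -76.43162106983237
side narrow 100 [ 580.6 -242.    83.5] circ [ 581.7 -238.1] 14.2 zmed 85.38735892541357
side narrowfoot 77 [ 579.9 -245.6   16.7] circ [ 581.6 -238.9] 19.7 zmed 17.372138555974548
side wide 91 [ 541.  -143.2   83.9] circ [ 542.3 -140. ] 14.7 zmed 84.92308039057673
side plate 219 [557.1 156.8  64.1] circ [558.8 154.4] 35.6 zmed 64.01307431059081
side block 448 ((556.2229614257812, 154.28353881835938), (121.96101379394531, 141.20077514648438), 74.58106231689453)
top narrow 66 [ 579.3 -237.4   85. ] circ [ 580.2 -238.4] 13.7 zmed 85.42645101597392
top narrowfoot 46 [ 577.  -232.9   16. ] circ [ 588.  -239.3] 26.7 zmed 16.34599014868295
top wide 62 [ 539.7 -138.2   84.6] circ [ 540.2 -139.8] 14.3 zmed 85.55483122595061
top plate 273 [556.2 157.   63.7] circ [553.6 153.7] 34.6 zmed 63.51817155871913
top block 676 ((557.4954223632812, 157.85621643066406), (120.07132720947266, 145.4908905029297), 74.51204681396484)
```

```bash
python3 -m inch '[{"tx":-2.83,"ty":-5.23},{"tx":-2.83,"ty":-5.23},{"tx":-2.83,"ty":-5.23},{"tx":-2.83,"ty":-5.23},{"tx":-2.83,"ty":-5.23},{"tx":-2.83,"ty":-5.23},{"tx":-2.83,"ty":-5.23},{"tx":-2.83,"ty":-5.23},{"tx":-2.83,"ty":-5.23},{"tx":-2.83,"ty":-5.23}]'; python3 -m inch '[{"az":-10.15},{"az":-10.15},{"az":-10.15},{"az":-10.15},{"az":-10.15},{"az":-10.15},{},{}]'
cat > wl.py <<'E'
from h import *
import sys
o=get_obs(); C=cal('wrist'); im,d=viewer.get_image('wrist'); save(sys.argv[1],im); np.save('pics/w_d.npy',d)
P=cloud('wrist',d,np.ones(d.shape,bool),C)
print('t',round(o['t'],2),np.round(o['ee_pos'],1),np.round(o['ft_force'],2))
for nm,c,r,zl,zh in(('narrow',(581,-238),30,80,95),('nfoot',(581,-238),30,11,22),('wide',(541,-140),40,80,95),('plate',(556,156),35,58,70)):
    Q=P[(np.hypot(P[:,0]-c[0],P[:,1]-c[1])<r)&(P[:,2]>zl)&(P[:,2]<zh)]
    if len(Q)>9:
        cc,rr=cv2.minEnclosingCircle(Q[:,:2].astype(np.float32)); print(nm,len(Q),Q.mean(0).round(1),'circ',np.round(cc,1),round(rr,1),'z',np.percentile(Q[:,2],[5,50,95]).round(1))
goto([581,-238,62-19],-15.5)
E
python3 wl.py w1
```

```text
t 0.7 [ 146.7 -607.6  222.7] [-0.16 -0.47  1.31]
shift cm [-25.74 -50.89  17.97] yaw now -76.43 tilt 0.0 az -60.93386340721838$[0]: bad value
$[0]: bad value
```

View pics/w1.png

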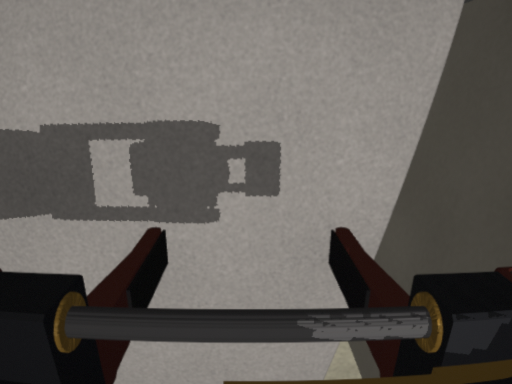

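The rows were refused because every key has to be given. This wrist picture shows only the bare bench and the fingers at the start pose. I'll repeat the move with full rows.

```bash
python3 -m inch '[{"tx":-2.83,"ty":-5.23,"tz":0,"ax":0,"ay":0,"az":0,"jaw":1},{"tx":-2.83,"ty":-5.23,"tz":0,"ax":0,"ay":0,"az":0,"jaw":1},{"tx":-2.83,"ty":-5.23,"tz":0,"ax":0,"ay":0,"az":0,"jaw":1},{"tx":-2.83,"ty":-5.23,"tz":0,"ax":0,"ay":0,"az":0,"jaw":1},{"tx":-2.83,"ty":-5.23,"tz":0,"ax":0,"ay":0,"az":0,"jaw":1},{"tx":-2.83,"ty":-5.23,"tz":0,"ax":0,"ay":0,"az":0,"jaw":1},{"tx":-2.83,"ty":-5.23,"tz":0,"ax":0,"ay":0,"az":0,"jaw":1},{"tx":-2.83,"ty":-5.23,"tz":0,"ax":0,"ay":0,"az":0,"jaw":1},{"tx":-2.83,"ty":-5.23,"tz":0,"ax":0,"ay":0,"az":0,"jaw":1},{"tx":-2.83,"ty":-5.23,"tz":0,"ax":0,"ay":0,"az":0,"jaw":1}]'; python3 -m inch '[{"tx":0,"ty":0,"tz":0,"ax":0,"ay":0,"az":-10.15,"jaw":1},{"tx":0,"ty":0,"tz":0,"ax":0,"ay":0,"az":-10.15,"jaw":1},{"tx":0,"ty":0,"tz":0,"ax":0,"ay":0,"az":-10.15,"jaw":1},{"tx":0,"ty":0,"tz":0,"ax":0,"ay":0,"az":-10.15,"jaw":1},{"tx":0,"ty":0,"tz":0,"ax":0,"ay":0,"az":-10.15,"jaw":1},{"tx":0,"ty":0,"tz":0,"ax":0,"ay":0,"az":-10.15,"jaw":1},{"tx":0,"ty":0,"tz":0,"ax":0,"ay":0,"az":0,"jaw":1}]'; python3 wl.py w2
```

```text
t: 2.0
ee_pos: [590.1, -208.3, 222.9]
orientation: [-2.468, 1.943, -0.001]
ft_force: [0.5, -1.1, -0.5]
width: 87.7
t: 2.88
ee_pos: [588.7, -209.8, 222.7]
orientation: [3.112, -0.427, 0.0]
ft_force: [-0.1, 0.2, -0.8]
width: 87.5
t 2.88 [ 588.7 -209.8  222.7] [-0.11  0.17 -0.78]
narrow 589 [ 581.9 -233.4   87.8] circ [ 581.3 -235.4] 13.5 z [82.7 88.7 90.8]
nfoot 432 [ 583.3 -227.7   19. ] circ [ 581.1 -235.8] 19.8 z [15.2 19.3 21.7]
wide 743 [ 543.2 -136.4   88.1] circ [ 541.9 -136.4] 14.0 z [83.4 88.9 90.8]
shift cm [ 0.03  2.93 17.97] yaw now -15.74 tilt 0.0 az -0.2439656015442182
```

View pics/w2.png

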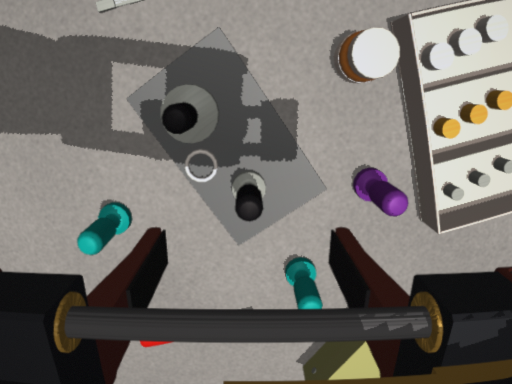

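The picture shows the narrow tamper on the mat at (248,195), the wide one at (185,115) and the ring at (200,166). Nothing is in the way of the jaws, so I descend and grip.

```bash
python3 -m inch '[{"tx":0,"ty":1.4,"tz":1.5,"ax":0,"ay":0,"az":-0.2,"jaw":1},{"tx":0.03,"ty":1.4,"tz":3,"ax":0,"ay":0,"az":0,"jaw":1},{"tx":0,"ty":0,"tz":4,"ax":0,"ay":0,"az":0,"jaw":1},{"tx":0,"ty":0,"tz":4,"ax":0,"ay":0,"az":0,"jaw":1},{"tx":0,"ty":0,"tz":3,"ax":0,"ay":0,"az":0,"jaw":1},{"tx":0,"ty":0,"tz":2.2,"ax":0,"ay":0,"az":0,"jaw":1},{"tx":0,"ty":0,"tz":0,"ax":0,"ay":0,"az":0,"jaw":1}]'; python3 -m inch '[{"tx":0,"ty":0,"tz":0,"ax":0,"ay":0,"az":0,"jaw":0},{"tx":0,"ty":0,"tz":0,"ax":0,"ay":0,"az":0,"jaw":0},{"tx":0,"ty":0,"tz":0,"ax":0,"ay":0,"az":0,"jaw":0},{"tx":0,"ty":0,"tz":0,"ax":0,"ay":0,"az":0,"jaw":0},{"tx":0,"ty":0,"tz":0,"ax":0,"ay":0,"az":0,"jaw":0},{"tx":0,"ty":0,"tz":0,"ax":0,"ay":0,"az":0,"jaw":0},{"tx":0,"ty":0,"tz":0,"ax":0,"ay":0,"az":0,"jaw":0},{"tx":0,"ty":0,"tz":0,"ax":0,"ay":0,"az":0,"jaw":0}]'; python3 -c "
from h import *
goto([560,180,250])"
```

```text
t: 3.8
ee_pos: [580.0, -236.7, 43.6]
orientation: [-3.112, 0.421, 0.005]
ft_force: [0.0, 0.3, 0.3]
width: 87.6
t: 4.8
ee_pos: [581.6, -236.8, 45.7]
orientation: [-3.114, 0.419, -0.0]
ft_force: [-1.0, 0.3, 0.1]
width: 27.6
shift cm [-13.1  -39.63 -20.43] yaw now -15.33 tilt 0.0 az None
```

```bash
python3 -m inch '[{"tx":0,"ty":0,"tz":-1,"ax":0,"ay":0,"az":0,"jaw":0},{"tx":0,"ty":0,"tz":-4,"ax":0,"ay":0,"az":0,"jaw":0},{"tx":0,"ty":0,"tz":-5,"ax":0,"ay":0,"az":0,"jaw":0},{"tx":0,"ty":0,"tz":-5.5,"ax":0,"ay":0,"az":0,"jaw":0},{"tx":-2.15,"ty":-5.05,"tz":0,"ax":0,"ay":0,"az":0,"jaw":0},{"tx":-2.15,"ty":-5.05,"tz":0,"ax":0,"ay":0,"az":0,"jaw":0},{"tx":-2.15,"ty":-5.05,"tz":0,"ax":0,"ay":0,"az":0,"jaw":0},{"tx":-2.15,"ty":-5.05,"tz":0,"ax":0,"ay":0,"az":0,"jaw":0},{"tx":-2.15,"ty":-5.05,"tz":0,"ax":0,"ay":0,"az":0,"jaw":0},{"tx":-2.15,"ty":-5.05,"tz":0,"ax":0,"ay":0,"az":0,"jaw":0},{"tx":0,"ty":0,"tz":0,"ax":0,"ay":0,"az":0,"jaw":0},{"tx":0,"ty":0,"tz":0,"ax":0,"ay":0,"az":0,"jaw":0}]'; python3 -m inch '[{"tx":0,"ty":0,"tz":0,"ax":0,"ay":0,"az":0,"jaw":0},{"tx":0,"ty":0,"tz":0,"ax":0,"ay":0,"az":0,"jaw":0},{"tx":0,"ty":0,"tz":0,"ax":0,"ay":0,"az":0,"jaw":0}]'; python3 wl.py w3; python3 - <<'E'
from h import *
for th in('plate_top','tamper','holder'):
    d=np.load('pics/w_d.npy'); P=None
    for m in masks_of('wrist',th)[:2]:
        P=cloud('wrist',d,m['pixels']); 
        if len(P): print(th,round(m['score'],2),np.round(m['location']),len(P),np.percentile(P,[2,50,98],axis=0).round(1).tolist())
# block rectangle
im=cv2.imread('pics/w3.png'); P=cloud('wrist',d,np.ones(d.shape,bool)); g=im[d>0].max(1)
Q=P[(g<60)&(abs(P[:,0]-555)<110)&(abs(P[:,1]-156)<110)&(P[:,2]>14)&(P[:,2]<28)]
print('block',len(Q),cv2.minAreaRect(Q[:,:2].astype(np.float32)))
E
```

```text
t: 6.3
ee_pos: [537.1, 89.4, 200.9]
orientation: [3.113, -0.418, 0.0]
ft_force: [-0.2, 0.0, -2.2]
width: 27.6
t: 6.68
ee_pos: [537.3, 88.7, 200.7]
orientation: [3.113, -0.421, -0.0]
ft_force: [0.3, 0.1, -3.2]
width: 27.4
t 6.67 [537.3  88.7 200.7] [ 0.26  0.09 -3.24]
plate 3987 [557.3 160.4  65.5] circ [556. 156.] 35.0 z [64.2 65.6 66.8]
shift cm [12.89 30.35 15.77] yaw now -15.39 tilt 0.01 az 0.1072639570310514
plate_top 0.77 [250.  99.] 3974 [[529.5, 133.9, 63.7], [557.4, 161.8, 65.6], [584.9, 189.0, 67.1]]
plate_top 0.64 [247. 250.] 6310 [[522.3, 83.0, 167.1], [539.0, 98.8, 229.6], [553.7, 108.3, 245.8]]
tamper 0.95 [247. 253.] 6349 [[522.2, 82.9, 166.2], [539.0, 98.9, 230.0], [553.5, 108.6, 245.8]]
tamper 0.76 [439. 369.] 620 [[703.5, -282.6, 2.4], [718.9, -260.9, 15.5], [738.3, -251.0, 42.8]]
holder 0.97 [250.  96.] 13248 [[484.6, 97.7, 20.0], [557.5, 164.6, 22.3], [631.5, 227.2, 66.7]]
holder 0.52 [246. 250.] 6227 [[522.6, 83.6, 168.0], [539.0, 99.1, 230.4], [553.4, 108.6, 245.8]]
block 7557 ((556.7930297851562, 161.76202392578125), (118.54183959960938, 144.98399353027344), 74.8575668334961)
```

View pics/w3.png

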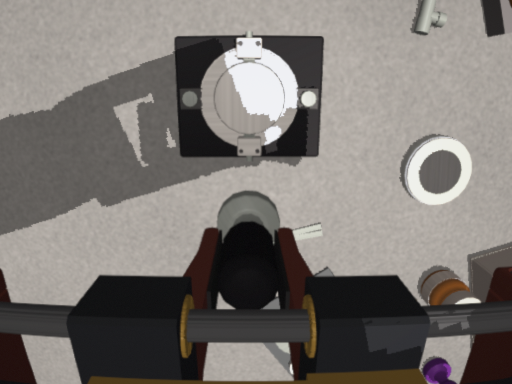

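The plate sits at (250,98) with both bolts in line with the tool's y, at (248,48) and (249,146). The tamper is held upright in the jaws, with its foot at (248,222). I'll fit the foot and the plate in this same view.

```bash
cat > fit.py <<'E'
from h import *
from scipy.optimize import least_squares
# arc fits of known radius on mask outlines, in the wrist picture (numbers in tool frame relative to the TCP)
o=get_obs(); T=Ro.from_rotvec(o['orientation']).as_matrix(); K,D,R,t=cal('wrist')
d=np.load('pics/w_d.npy'); P=(cloud('wrist',d,np.ones(d.shape,bool))-o['ee_pos'])@T
def fit(Q,r,nm,c0):
    # outermost points per angle bin around c0
    a=np.arctan2(*(Q[:,:2]-c0).T[::-1]); rr=np.hypot(*(Q[:,:2]-c0).T); b=(a*20).astype(int)
    E=np.array([Q[b==k][np.argmax(rr[b==k]),:2] for k in np.unique(b) if rr[b==k].max()>r-4])
    s=least_squares(lambda p:np.hypot(*(E-p).T)-r,c0,loss='soft_l1',f_scale=.5); print(nm,len(E),'centre',s.x.round(2),'res',np.abs(s.fun).mean().round(2),'z',np.median(Q[:,2]).round(1))
zp=o['ee_pos'][2]
r=np.hypot(P[:,0],P[:,1])
m=(r<26)&(P[:,2]>22)&(P[:,2]<36); h=np.histogram(P[m][:,2],bins=np.arange(22,37)); print('foot z hist',h[0])
z0=h[1][np.argmax(h[0])]
Q=P[(r<28)&(abs(P[:,2]-z0-.5)<3)]; fit(Q,20,'foot',np.zeros(2))
m=(r<20)&(P[:,2]<-38); Q=P[m]; print('handle top z',np.percentile(Q[:,2],[2,50,98]).round(1)); fit(Q,14,'handle top',np.array([0.,-3]))
for c in masks_of('wrist','plate_top')[:1]:
    Q=(cloud('wrist',d,c['pixels'])-o['ee_pos'])@T; Q=Q[np.abs(Q[:,2]-np.median(Q[:,2]))<3]
    fit(Q,31,'plate',np.median(Q[:,:2],0)); A=np.c_[Q[:,:2],np.ones(len(Q))]; print('plate slope',np.linalg.lstsq(A,Q[:,2],rcond=None)[0][:2].round(4))
E
python3 fit.py
```

```text
foot z hist [ 53 168 289 288 339 248 114  38  33  26  19  34  17  21]
foot 81 centre [-0.75 -0.51] res 0.66 z 26.1
handle top z [-97.3 -44.6 -38.5]
handle top 124 centre [ 0.43 -4.39] res 2.52 z -44.6
plate 125 centre [  0.23 -75.03] res 0.73 z 135.0
plate slope [ 0.0001 -0.0001]
```

```bash
python3 -m inch '[{"tx":0.07,"ty":-3.65,"tz":0,"ax":0,"ay":0,"az":0,"jaw":0},{"tx":0,"ty":-3.65,"tz":0,"ax":0,"ay":0,"az":0,"jaw":0},{"tx":0,"ty":0,"tz":3.7,"ax":0,"ay":0,"az":0,"jaw":0},{"tx":0,"ty":0,"tz":3.7,"ax":0,"ay":0,"az":0,"jaw":0},{"tx":0,"ty":0,"tz":0,"ax":0,"ay":0,"az":0,"jaw":0},{"tx":0,"ty":0,"tz":0,"ax":0,"ay":0,"az":0,"jaw":0},{"tx":0,"ty":0,"tz":0,"ax":0,"ay":0,"az":0,"jaw":0},{"tx":0,"ty":0,"tz":0,"ax":0,"ay":0,"az":0,"jaw":0}]'; python3 - <<'E'
from h import *
out=[]
o=get_obs(); T=Ro.from_rotvec(o['orientation']).as_matrix(); print(o['ee_pos'],o['ft_force'])
for n,sl,f in(('side',(130,215,200,310),4),('top',(140,240,170,280),4),('wrist',(0,384,100,400),1.2)):
    im,d=viewer.get_image(n); np.save(f'pics/{n}2_d.npy',d); save(n+'2',im); K,D,R,t=cal(n)
    c=cv2.resize(im[sl[0]:sl[1],sl[2]:sl[3]],None,fx=f,fy=f,interpolation=cv2.INTER_CUBIC); out.append(c)
    C0=np.array([557,157,0.]) if n!='wrist' else None
    P=(cloud(n,d,np.ones(d.shape,bool))-o['ee_pos'])@T; r=np.hypot(P[:,0],P[:,1])
    # foot side surface/top: z 27..42 below TCP ; plate ~ 62 below
    for nm,a,b,rm in(('foot',28,42,26),('plate',60,66,36),('block',102,112,100)):
        Q=P[(P[:,2]>a)&(P[:,2]<b)&(r<rm)]
        if len(Q)>5: print(n,nm,len(Q),'x',np.percentile(Q[:,0],[1,99]).round(1),'y',np.percentile(Q[:,1],[1,99]).round(1),'z',np.median(Q[:,2]).round(1), 'rect' ,cv2.minAreaRect(Q[:,:2].astype(np.float32)) if nm=='block' else cv2.minEnclosingCircle(Q[:,:2].astype(np.float32)))
h=max(c.shape[0] for c in out[:2]); a=np.hstack([cv2.copyMakeBorder(c,0,h-c.shape[0],0,0,cv2.BORDER_CONSTANT) for c in out[:2]])
a=cv2.resize(a,(800,int(800*a.shape[0]/a.shape[1]))); save('st2',a)
E
```

```text
t: 7.92
ee_pos: [558.0, 159.9, 128.0]
orientation: [-3.113, 0.419, -0.003]
ft_force: [0.1, -0.5, -1.4]
width: 27.3
[557.96093809 159.85206432 128.00309018] [ 0.06991603 -0.47050425 -1.35966861]
side foot 50 x [-19.3  18.6] y [-12.2  23.8] z 31.6 rect ((-0.387749046087265, 4.816596031188965), 19.773548126220703)
side plate 139 x [-30.   29.5] y [-17.2  32.4] z 63.7 rect ((-0.03203258290886879, 3.73279070854187), 31.6359920501709)
side block 573 x [-72.3  71.8] y [-57.5  63.8] z 107.8 rect ((-0.086456298828125, 2.944133758544922), (125.89057922363281, 145.93431091308594), 89.69312286376953)
top block 98 x [15.3 71.4] y [28.2 62.3] z 108.7 rect ((47.0142822265625, 55.65798568725586), (28.314891815185547, 67.26982116699219), 60.61909484863281)
wrist foot 560 x [-20.3  18.1] y [-20.2   7. ] z 29.5 rect ((-1.3004341125488281, -1.5763355493545532), 19.742734909057617)
wrist plate 2572 x [-30.6  28.2] y [-30.6  12.4] z 62.7 rect ((-1.3240747451782227, -0.8733014464378357), 30.948110580444336)
wrist block 10044 x [-72.9  70.7] y [-60.9  56. ] z 106.7 rect ((-1.0752334594726562, -1.3886909484863281), (119.73696899414062, 146.48622131347656), 89.93952941894531)
```

View pics/st2.png

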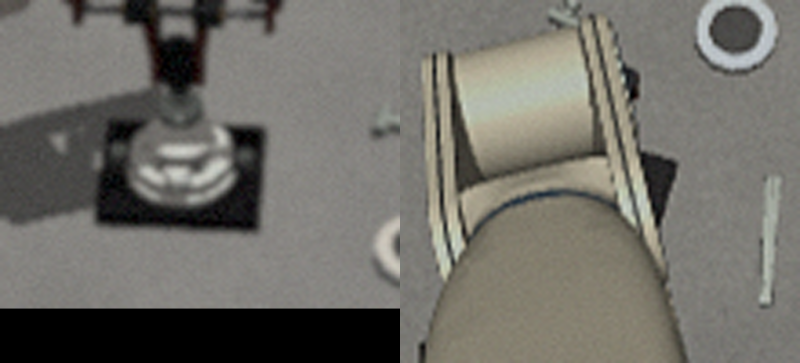

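View pics/wrist2.png

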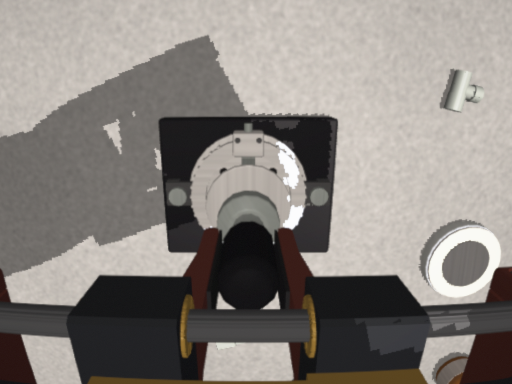

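The side view shows the foot centred over the plate. The foot-to-plate offset is at most 2 mm in the side view and at most 1 mm in the wrist view, so the fit is good. I'll approach to just above the plate and tare.

```bash
cat > chk.py <<'E'
from h import *
import sys
o=get_obs(); f=o['ft_force'][2]+2.4; print(f"t {o['t']:.2f} z {o['ee_pos'][2]:.2f} F {f:.2f} mom {np.round(o['moment'],2)} xy {np.round(o['ee_pos'][:2],1)}")
sys.exit(f>float(sys.argv[1]))
E
python3 -m inch '[{"tx":0,"ty":0,"tz":0.6,"ax":0,"ay":0,"az":0,"jaw":0},{"tx":0,"ty":0,"tz":0.7,"ax":0,"ay":0,"az":0,"jaw":0},{"tx":0,"ty":0,"tz":0.5,"ax":0,"ay":0,"az":0,"jaw":0},{"tx":0,"ty":0,"tz":0.2,"ax":0,"ay":0,"az":0,"jaw":0}]' >/dev/null; python3 chk.py 9
python3 -m inch '[{"tx":0,"ty":0,"tz":0,"ax":0,"ay":0,"az":0,"jaw":0}]' >/dev/null; python3 chk.py 9
python3 -m inch '[{"tx":0,"ty":0,"tz":0,"ax":0,"ay":0,"az":0,"jaw":0}]' >/dev/null; python3 chk.py 9
python3 -m inch '[{"tx":0,"ty":0,"tz":0.1,"ax":0,"ay":0,"az":0,"jaw":0},{"tx":0,"ty":0,"tz":0.1,"ax":0,"ay":0,"az":0,"jaw":0}]' >/dev/null; python3 chk.py 9 && python3 -m inch '[{"tx":0,"ty":0,"tz":0.1,"ax":0,"ay":0,"az":0,"jaw":0},{"tx":0,"ty":0,"tz":0.1,"ax":0,"ay":0,"az":0,"jaw":0}]' >/dev/null; python3 chk.py 9 && python3 -m inch '[{"tx":0,"ty":0,"tz":0.1,"ax":0,"ay":0,"az":0,"jaw":0},{"tx":0,"ty":0,"tz":0.1,"ax":0,"ay":0,"az":0,"jaw":0}]' >/dev/null; python3 chk.py 9
```

```text
t 8.57 z 105.97 F 0.78 mom [-0.06 -0.04 -0.03] xy [556.9 159.6]
t 8.70 z 106.43 F -0.84 mom [-0.09 -0.04  0.02] xy [557.1 159.7]
t 8.82 z 106.80 F 0.28 mom [-0.03 -0.09 -0.04] xy [557.3 159.8]
t 9.07 z 105.03 F 2.81 mom [-0.06  0.13 -0.03] xy [557.4 159.8]
t 9.07 z 105.03 F 2.81 mom [-0.06  0.13 -0.03] xy [557.4 159.8]
t 9.07 z 105.03 F 2.81 mom [-0.06  0.13 -0.03] xy [557.4 159.8]False
False
False
False
False
False
```

```bash
sed -i 's/sys.exit(f>/sys.exit(int(f>/; s/argv\[1\]))/argv[1])))/' h.py chk.py
python3 -m inch '[{"tx":0,"ty":0,"tz":0.1,"ax":0,"ay":0,"az":0,"jaw":0},{"tx":0,"ty":0,"tz":0.1,"ax":0,"ay":0,"az":0,"jaw":0}]' >/dev/null; python3 chk.py 9 && python3 -m inch '[{"tx":0,"ty":0,"tz":0.1,"ax":0,"ay":0,"az":0,"jaw":0},{"tx":0,"ty":0,"tz":0.1,"ax":0,"ay":0,"az":0,"jaw":0}]' >/dev/null && python3 chk.py 9 && python3 -m inch '[{"tx":0,"ty":0,"tz":0.1,"ax":0,"ay":0,"az":0,"jaw":0},{"tx":0,"ty":0,"tz":0.1,"ax":0,"ay":0,"az":0,"jaw":0}]' >/dev/null && python3 chk.py 9 && python3 -m inch '[{"tx":0,"ty":0,"tz":0.1,"ax":0,"ay":0,"az":0,"jaw":0},{"tx":0,"ty":0,"tz":0.1,"ax":0,"ay":0,"az":0,"jaw":0}]' >/dev/null && python3 chk.py 9
python3 - <<'E'
from h import *
o=get_obs(); T=Ro.from_rotvec(o['orientation']).as_matrix()
im,d=viewer.get_image('wrist'); save('w4',im)
P=(cloud('wrist',d,np.ones(d.shape,bool))-o['ee_pos'])@T; r=np.hypot(P[:,0],P[:,1])
for nm,a,b,r0,rm in(('plate',37,46,22,31),('footside',28,34,14,21)):
    Q=P[(P[:,2]>a)&(P[:,2]<b)&(r<rm)&(r>r0)]
    A=np.c_[Q[:,:2],np.ones(len(Q))]; print(nm,len(Q),np.percentile(Q,[1,50,99],axis=0).round(1).tolist(),'slope',np.linalg.lstsq(A,Q[:,2],rcond=None)[0][:2].round(3))
E
```

```text
t 9.32 z 102.93 F 4.64 mom [-0.04  0.1   0.05] xy [557.4 159.8]
t 9.57 z 100.78 F 5.29 mom [-0.08  0.04 -0.04] xy [557.4 159.8]
t 9.82 z 98.73 F 4.19 mom [-0.05 -0.04 -0.04] xy [557.4 159.8]
t 10.07 z 96.74 F 5.30 mom [-0.03 -0.03 -0.01] xy [557.4 159.8]
plate 1912 [[-30.0, -30.1, 38.5], [-0.0, -17.7, 40.1], [29.2, 4.9, 41.6]] slope [-0.002  0.011]
footside 273 [[-19.9, -20.5, 28.0], [-0.0, -16.7, 29.1], [18.6, 4.6, 33.9]] slope [ 0.01  -0.104]
```

View pics/w4.png

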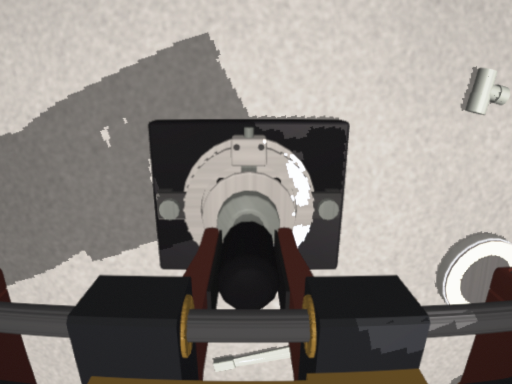

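The plate is pressed about 9 mm and level, with the foot centred on it. Next I go on in fine steps, each gated on force.

```bash
python3 -m inch '[{"tx":0,"ty":0,"tz":0.1,"ax":0,"ay":0,"az":0,"jaw":0},{"tx":0,"ty":0,"tz":0.1,"ax":0,"ay":0,"az":0,"jaw":0},{"tx":0,"ty":0,"tz":0.05,"ax":0,"ay":0,"az":0,"jaw":0}]' >/dev/null; python3 chk.py 14 &&
python3 -m inch '[{"tx":0,"ty":0,"tz":0.04,"ax":0,"ay":0,"az":0,"jaw":0},{"tx":0,"ty":0,"tz":0,"ax":0,"ay":0,"az":0,"jaw":0}]' >/dev/null && python3 chk.py 14 && 
python3 -m inch '[{"tx":0,"ty":0,"tz":0.04,"ax":0,"ay":0,"az":0,"jaw":0},{"tx":0,"ty":0,"tz":0,"ax":0,"ay":0,"az":0,"jaw":0}]' >/dev/null && python3 chk.py 14 && 
python3 -m inch '[{"tx":0,"ty":0,"tz":0.04,"ax":0,"ay":0,"az":0,"jaw":0},{"tx":0,"ty":0,"tz":0,"ax":0,"ay":0,"az":0,"jaw":0}]' >/dev/null && python3 chk.py 14 && 
python3 -m inch '[{"tx":0,"ty":0,"tz":0.04,"ax":0,"ay":0,"az":0,"jaw":0},{"tx":0,"ty":0,"tz":0,"ax":0,"ay":0,"az":0,"jaw":0}]' >/dev/null && python3 chk.py 14 && 
python3 -m inch '[{"tx":0,"ty":0,"tz":0.04,"ax":0,"ay":0,"az":0,"jaw":0},{"tx":0,"ty":0,"tz":0,"ax":0,"ay":0,"az":0,"jaw":0}]' >/dev/null && python3 chk.py 14 && 
python3 -m inch '[{"tx":0,"ty":0,"tz":0.04,"ax":0,"ay":0,"az":0,"jaw":0},{"tx":0,"ty":0,"tz":0,"ax":0,"ay":0,"az":0,"jaw":0}]' >/dev/null && python3 chk.py 14 && 
python3 -m inch '[{"tx":0,"ty":0,"tz":0.04,"ax":0,"ay":0,"az":0,"jaw":0},{"tx":0,"ty":0,"tz":0,"ax":0,"ay":0,"az":0,"jaw":0}]' >/dev/null && python3 chk.py 14 && 
python3 -m inch '[{"tx":0,"ty":0,"tz":0.04,"ax":0,"ay":0,"az":0,"jaw":0},{"tx":0,"ty":0,"tz":0,"ax":0,"ay":0,"az":0,"jaw":0}]' >/dev/null && python3 chk.py 14 && 
python3 -m inch '[{"tx":0,"ty":0,"tz":0.04,"ax":0,"ay":0,"az":0,"jaw":0},{"tx":0,"ty":0,"tz":0,"ax":0,"ay":0,"az":0,"jaw":0}]' >/dev/null && python3 chk.py 14
```

```text
t 10.50 z 94.82 F 11.55 mom [-0.08  0.34  0.02] xy [557.4 159.8]
t 10.75 z 94.46 F 11.82 mom [-0.1   0.35 -0.  ] xy [557.4 159.8]
t 11.00 z 94.21 F 13.04 mom [-0.12  0.42 -0.03] xy [557.4 159.8]
t 11.25 z 93.85 F 13.26 mom [-0.15  0.43  0.07] xy [557.4 159.8]
t 11.50 z 93.53 F 14.30 mom [-0.16  0.45 -0.02] xy [557.5 159.8]
```

```bash
cat > lev.py <<'E'
from h import *
import sys
o=get_obs(); T=Ro.from_rotvec(o['orientation']).as_matrix(); print('F',np.round(o['ft_force'],2),'M',np.round(o['moment'],2),'rot',np.round(o['orientation'],4),'w',o['width'],'z',o['ee_pos'][2])
im,d=viewer.get_image('wrist'); save(sys.argv[1],im)
P=(cloud('wrist',d,np.ones(d.shape,bool))-o['ee_pos'])@T; r=np.hypot(P[:,0],P[:,1])
for nm,a,b,r0,rm in(('plate',37,46,22,31),):
    Q=P[(P[:,2]>a)&(P[:,2]<b)&(r<rm)&(r>r0)&(abs(P[:,0])>9)]
    A=np.c_[Q[:,:2],np.ones(len(Q))]; print(nm,len(Q),np.percentile(Q,[1,50,99],axis=0).round(1).tolist(),'slope',np.linalg.lstsq(A,Q[:,2],rcond=None)[0][:2].round(3), 'world z',(o['ee_pos'][2]-np.median(Q[:,2])).round(1))
E
python3 lev.py w5
```

```text
F [-2.06  0.18 11.9 ] M [-0.16  0.45 -0.02] rot [-3.1132e+00  4.1920e-01 -1.0000e-03] w 27.78730088289299 z 93.52581692625267
plate 1500 [[-30.1, -28.1, 38.5], [-9.5, -13.9, 39.9], [29.1, 5.1, 41.6]] slope [-0.001  0.011] world z 53.6
```

The plate is still level at about 12 mm down. The force slope of 2.5 N/mm means it is on the bolt slopes, not the stops yet. I carry on.

```bash

python3 -m inch '[{"tx":0,"ty":0,"tz":0.04,"ax":0,"ay":0,"az":0,"jaw":0},{"tx":0,"ty":0,"tz":0,"ax":0,"ay":0,"az":0,"jaw":0}]' >/dev/null && python3 chk.py 16.5 && 
python3 -m inch '[{"tx":0,"ty":0,"tz":0.04,"ax":0,"ay":0,"az":0,"jaw":0},{"tx":0,"ty":0,"tz":0,"ax":0,"ay":0,"az":0,"jaw":0}]' >/dev/null && python3 chk.py 16.5 && 
python3 -m inch '[{"tx":0,"ty":0,"tz":0.04,"ax":0,"ay":0,"az":0,"jaw":0},{"tx":0,"ty":0,"tz":0,"ax":0,"ay":0,"az":0,"jaw":0}]' >/dev/null && python3 chk.py 16.5 && 
python3 -m inch '[{"tx":0,"ty":0,"tz":0.04,"ax":0,"ay":0,"az":0,"jaw":0},{"tx":0,"ty":0,"tz":0,"ax":0,"ay":0,"az":0,"jaw":0}]' >/dev/null && python3 chk.py 16.5 && 
python3 -m inch '[{"tx":0,"ty":0,"tz":0.04,"ax":0,"ay":0,"az":0,"jaw":0},{"tx":0,"ty":0,"tz":0,"ax":0,"ay":0,"az":0,"jaw":0}]' >/dev/null && python3 chk.py 16.5 && 
python3 -m inch '[{"tx":0,"ty":0,"tz":0.04,"ax":0,"ay":0,"az":0,"jaw":0},{"tx":0,"ty":0,"tz":0,"ax":0,"ay":0,"az":0,"jaw":0}]' >/dev/null && python3 chk.py 16.5 && 
python3 -m inch '[{"tx":0,"ty":0,"tz":0.04,"ax":0,"ay":0,"az":0,"jaw":0},{"tx":0,"ty":0,"tz":0,"ax":0,"ay":0,"az":0,"jaw":0}]' >/dev/null && python3 chk.py 16.5 && 
python3 -m inch '[{"tx":0,"ty":0,"tz":0.04,"ax":0,"ay":0,"az":0,"jaw":0},{"tx":0,"ty":0,"tz":0,"ax":0,"ay":0,"az":0,"jaw":0}]' >/dev/null && python3 chk.py 16.5
```

```text
t 11.80 z 93.18 F 14.27 mom [-0.11  0.46  0.  ] xy [557.5 159.9]
t 12.05 z 92.85 F 15.12 mom [-0.13  0.58  0.03] xy [557.5 159.9]
t 12.30 z 92.51 F 15.59 mom [-0.14  0.59 -0.01] xy [557.5 159.8]
t 12.55 z 92.19 F 17.21 mom [-0.16  0.55  0.05] xy [557.5 159.8]
```

```bash
python3 lev.py w6; python3 - <<'E'
import cv2,numpy as np
a=cv2.imread('pics/w4.png')[100:290,140:360];b=cv2.imread('pics/w6.png')[100:290,140:360]
cv2.imwrite('pics/cmp.png',cv2.resize(np.hstack([a,b]),(800,345),interpolation=cv2.INTER_CUBIC))
E
```

```text
F [-2.83 -1.1  14.81] M [-0.16  0.55  0.05] rot [-3.1132e+00  4.1910e-01 -1.1000e-03] w 27.64403909721614 z 92.18548661970414
plate 1497 [[-30.1, -28.2, 38.4], [-9.5, -14.0, 39.9], [29.1, 4.9, 41.6]] slope [-0.001  0.004] world z 52.3
```

View pics/cmp.png

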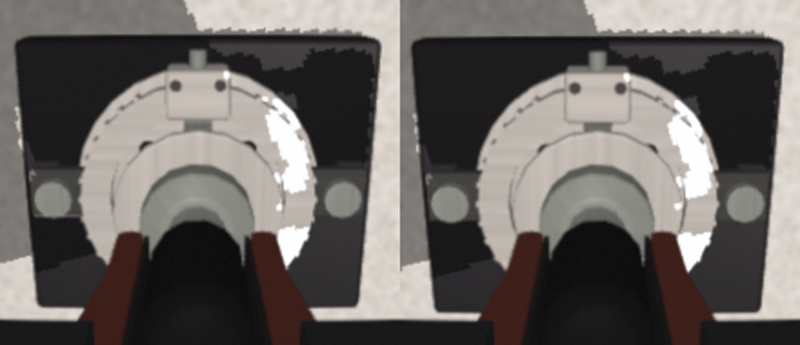

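Not snapped in yet: the bolt nose at (195,125) is unchanged. The plate is level, about 13 mm down and moving 1:1 with the tool. I continue in smaller gated steps.

```bash

python3 -m inch '[{"tx":0,"ty":0,"tz":0.03,"ax":0,"ay":0,"az":0,"jaw":0},{"tx":0,"ty":0,"tz":0,"ax":0,"ay":0,"az":0,"jaw":0}]' >/dev/null && python3 chk.py 19.5 && 
python3 -m inch '[{"tx":0,"ty":0,"tz":0.03,"ax":0,"ay":0,"az":0,"jaw":0},{"tx":0,"ty":0,"tz":0,"ax":0,"ay":0,"az":0,"jaw":0}]' >/dev/null && python3 chk.py 19.5 && 
python3 -m inch '[{"tx":0,"ty":0,"tz":0.03,"ax":0,"ay":0,"az":0,"jaw":0},{"tx":0,"ty":0,"tz":0,"ax":0,"ay":0,"az":0,"jaw":0}]' >/dev/null && python3 chk.py 19.5 && 
python3 -m inch '[{"tx":0,"ty":0,"tz":0.03,"ax":0,"ay":0,"az":0,"jaw":0},{"tx":0,"ty":0,"tz":0,"ax":0,"ay":0,"az":0,"jaw":0}]' >/dev/null && python3 chk.py 19.5 && 
python3 -m inch '[{"tx":0,"ty":0,"tz":0.03,"ax":0,"ay":0,"az":0,"jaw":0},{"tx":0,"ty":0,"tz":0,"ax":0,"ay":0,"az":0,"jaw":0}]' >/dev/null && python3 chk.py 19.5
```

```text
t 12.85 z 91.85 F 15.30 mom [-0.11  0.56  0.  ] xy [557.5 159.9]
t 13.10 z 91.06 F 10.33 mom [-0.03  0.21 -0.  ] xy [557.4 159.8]
t 13.35 z 90.61 F 10.18 mom [-0.08  0.21 -0.03] xy [557.4 159.8]
t 13.60 z 90.22 F 9.29 mom [-0.08  0.19 -0.03] xy [557.4 159.8]
t 13.85 z 89.89 F 9.08 mom [-0.05  0.12  0.04] xy [557.4 159.8]
```

```bash

python3 -m inch '[{"tx":0,"ty":0,"tz":0.03,"ax":0,"ay":0,"az":0,"jaw":0},{"tx":0,"ty":0,"tz":0,"ax":0,"ay":0,"az":0,"jaw":0}]' >/dev/null && python3 chk.py 17 && 
python3 -m inch '[{"tx":0,"ty":0,"tz":0.03,"ax":0,"ay":0,"az":0,"jaw":0},{"tx":0,"ty":0,"tz":0,"ax":0,"ay":0,"az":0,"jaw":0}]' >/dev/null && python3 chk.py 17 && 
python3 -m inch '[{"tx":0,"ty":0,"tz":0.03,"ax":0,"ay":0,"az":0,"jaw":0},{"tx":0,"ty":0,"tz":0,"ax":0,"ay":0,"az":0,"jaw":0}]' >/dev/null && python3 chk.py 17 && 
python3 -m inch '[{"tx":0,"ty":0,"tz":0.03,"ax":0,"ay":0,"az":0,"jaw":0},{"tx":0,"ty":0,"tz":0,"ax":0,"ay":0,"az":0,"jaw":0}]' >/dev/null && python3 chk.py 17 && 
python3 -m inch '[{"tx":0,"ty":0,"tz":0.03,"ax":0,"ay":0,"az":0,"jaw":0},{"tx":0,"ty":0,"tz":0,"ax":0,"ay":0,"az":0,"jaw":0}]' >/dev/null && python3 chk.py 17 && 
python3 -m inch '[{"tx":0,"ty":0,"tz":0.03,"ax":0,"ay":0,"az":0,"jaw":0},{"tx":0,"ty":0,"tz":0,"ax":0,"ay":0,"az":0,"jaw":0}]' >/dev/null && python3 chk.py 17 && 
python3 -m inch '[{"tx":0,"ty":0,"tz":0.03,"ax":0,"ay":0,"az":0,"jaw":0},{"tx":0,"ty":0,"tz":0,"ax":0,"ay":0,"az":0,"jaw":0}]' >/dev/null && python3 chk.py 17 && 
python3 -m inch '[{"tx":0,"ty":0,"tz":0.03,"ax":0,"ay":0,"az":0,"jaw":0},{"tx":0,"ty":0,"tz":0,"ax":0,"ay":0,"az":0,"jaw":0}]' >/dev/null && python3 chk.py 17
```

```text
t 14.10 z 89.58 F 8.88 mom [-0.08  0.11 -0.03] xy [557.4 159.8]
t 14.35 z 89.28 F 9.48 mom [-0.06  0.13  0.01] xy [557.4 159.8]
t 14.60 z 88.99 F 9.40 mom [-0.1   0.13 -0.03] xy [557.4 159.8]
t 14.85 z 88.69 F 8.55 mom [-0.    0.17  0.02] xy [557.4 159.8]
t 15.10 z 88.37 F 8.50 mom [-0.06  0.12 -0.  ] xy [557.4 159.8]
t 15.35 z 88.09 F 8.61 mom [-0.12  0.16 -0.03] xy [557.4 159.8]
t 15.60 z 87.76 F 9.09 mom [-0.02  0.04 -0.02] xy [557.4 159.8]
t 15.85 z 87.45 F 9.13 mom [-0.02  0.11  0.03] xy [557.4 159.8]
```

```bash

python3 -m inch '[{"tx":0,"ty":0,"tz":0.05,"ax":0,"ay":0,"az":0,"jaw":0},{"tx":0,"ty":0,"tz":0,"ax":0,"ay":0,"az":0,"jaw":0}]' >/dev/null && python3 chk.py 12.5 && 
python3 -m inch '[{"tx":0,"ty":0,"tz":0.05,"ax":0,"ay":0,"az":0,"jaw":0},{"tx":0,"ty":0,"tz":0,"ax":0,"ay":0,"az":0,"jaw":0}]' >/dev/null && python3 chk.py 12.5 && 
python3 -m inch '[{"tx":0,"ty":0,"tz":0.05,"ax":0,"ay":0,"az":0,"jaw":0},{"tx":0,"ty":0,"tz":0,"ax":0,"ay":0,"az":0,"jaw":0}]' >/dev/null && python3 chk.py 12.5 && 
python3 -m inch '[{"tx":0,"ty":0,"tz":0.05,"ax":0,"ay":0,"az":0,"jaw":0},{"tx":0,"ty":0,"tz":0,"ax":0,"ay":0,"az":0,"jaw":0}]' >/dev/null && python3 chk.py 12.5 && 
python3 -m inch '[{"tx":0,"ty":0,"tz":0.05,"ax":0,"ay":0,"az":0,"jaw":0},{"tx":0,"ty":0,"tz":0,"ax":0,"ay":0,"az":0,"jaw":0}]' >/dev/null && python3 chk.py 12.5 && 
python3 -m inch '[{"tx":0,"ty":0,"tz":0.05,"ax":0,"ay":0,"az":0,"jaw":0},{"tx":0,"ty":0,"tz":0,"ax":0,"ay":0,"az":0,"jaw":0}]' >/dev/null && python3 chk.py 12.5 && 
python3 -m inch '[{"tx":0,"ty":0,"tz":0.05,"ax":0,"ay":0,"az":0,"jaw":0},{"tx":0,"ty":0,"tz":0,"ax":0,"ay":0,"az":0,"jaw":0}]' >/dev/null && python3 chk.py 12.5 && 
python3 -m inch '[{"tx":0,"ty":0,"tz":0.05,"ax":0,"ay":0,"az":0,"jaw":0},{"tx":0,"ty":0,"tz":0,"ax":0,"ay":0,"az":0,"jaw":0}]' >/dev/null && python3 chk.py 12.5; python3 lev.py w7
```

```text
t 16.10 z 86.92 F 8.14 mom [-0.09  0.09 -0.01] xy [557.4 159.8]
t 16.35 z 86.35 F 7.97 mom [-0.09  0.08 -0.  ] xy [557.4 159.8]
t 16.60 z 85.92 F 8.31 mom [-0.03  0.13 -0.06] xy [557.4 159.8]
t 16.85 z 85.46 F 8.20 mom [-0.01  0.07  0.01] xy [557.4 159.8]
t 17.10 z 84.97 F 8.57 mom [-0.02  0.14 -0.04] xy [557.4 159.8]
t 17.35 z 84.53 F 8.79 mom [-0.08  0.16  0.04] xy [557.4 159.8]
t 17.60 z 84.34 F 12.52 mom [-0.09  0.36 -0.01] xy [557.5 159.8]
F [-1.48  0.07 10.12] M [-0.09  0.36 -0.01] rot [-3.1133e+00  4.1900e-01 -9.0000e-04] w 27.74324783561071 z 84.33896993798636
plate 1502 [[-30.2, -28.2, 38.4], [-9.5, -13.9, 40.0], [29.3, 5.0, 41.5]] slope [-0.     0.008] world z 44.4
```

The stops are met at about 21 mm down, with the plate level. I build up to about 22 N.

```bash

python3 -m inch '[{"tx":0,"ty":0,"tz":0.04,"ax":0,"ay":0,"az":0,"jaw":0},{"tx":0,"ty":0,"tz":0,"ax":0,"ay":0,"az":0,"jaw":0}]' >/dev/null && python3 chk.py 19 && 
python3 -m inch '[{"tx":0,"ty":0,"tz":0.04,"ax":0,"ay":0,"az":0,"jaw":0},{"tx":0,"ty":0,"tz":0,"ax":0,"ay":0,"az":0,"jaw":0}]' >/dev/null && python3 chk.py 19 && 
python3 -m inch '[{"tx":0,"ty":0,"tz":0.03,"ax":0,"ay":0,"az":0,"jaw":0},{"tx":0,"ty":0,"tz":0,"ax":0,"ay":0,"az":0,"jaw":0}]' >/dev/null && python3 chk.py 19 && 
python3 -m inch '[{"tx":0,"ty":0,"tz":0.03,"ax":0,"ay":0,"az":0,"jaw":0},{"tx":0,"ty":0,"tz":0,"ax":0,"ay":0,"az":0,"jaw":0}]' >/dev/null && python3 chk.py 19
```

```text
t 17.90 z 84.23 F 15.73 mom [-0.07  0.56  0.03] xy [557.5 159.8]
t 18.15 z 84.15 F 18.10 mom [-0.19  0.79  0.01] xy [557.5 159.8]
t 18.40 z 84.10 F 21.22 mom [-0.24  0.89  0.05] xy [557.6 159.9]
```

```bash
python3 -m inch '[{"tx":0,"ty":0,"tz":0.01,"ax":0,"ay":0,"az":0,"jaw":0},{"tx":0,"ty":0,"tz":0,"ax":0,"ay":0,"az":0,"jaw":0},{"tx":0,"ty":0,"tz":0,"ax":0,"ay":0,"az":0,"jaw":0},{"tx":0,"ty":0,"tz":0,"ax":0,"ay":0,"az":0,"jaw":0}]' >/dev/null && python3 chk.py 24 && python3 -m inch '[{"tx":0,"ty":0,"tz":0,"ax":0,"ay":0,"az":0,"jaw":0},{"tx":0,"ty":0,"tz":0,"ax":0,"ay":0,"az":0,"jaw":0},{"tx":0,"ty":0,"tz":0,"ax":0,"ay":0,"az":0,"jaw":0},{"tx":0,"ty":0,"tz":0,"ax":0,"ay":0,"az":0,"jaw":0},{"tx":0,"ty":0,"tz":0,"ax":0,"ay":0,"az":0,"jaw":0},{"tx":0,"ty":0,"tz":0,"ax":0,"ay":0,"az":0,"jaw":0}]' >/dev/null && python3 chk.py 24; python3 lev.py w8
python3 - <<'E'
import cv2,numpy as np
a=cv2.imread('pics/w6.png')[100:290,140:360];b=cv2.imread('pics/w8.png')[100:290,140:360]
cv2.imwrite('pics/cmp2.png',cv2.resize(np.hstack([a,b]),(800,345),interpolation=cv2.INTER_CUBIC))
E
```

```text
t 18.90 z 84.11 F 21.93 mom [-0.23  0.97  0.  ] xy [557.6 159.9]
t 19.65 z 84.09 F 21.28 mom [-0.15  0.96 -0.  ] xy [557.5 159.9]
F [-4.2  -1.49 18.88] M [-0.15  0.96 -0.  ] rot [-3.1132e+00  4.1900e-01 -1.2000e-03] w 27.65549075673996 z 84.0910237261587
plate 1504 [[-30.1, -28.2, 38.4], [-9.5, -14.0, 39.9], [29.1, 4.9, 41.7]] slope [0.    0.004] world z 44.2
```

View pics/cmp2.png

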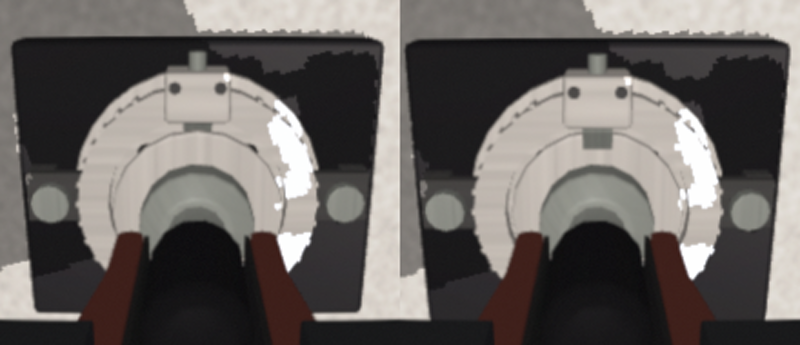

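The near bolt has sprung out over the plate's edge, at (598,138) in the right half. The far bolt is hidden behind the tamper. I raise in small steps and check that the plate holds and stays level.

```bash
python3 -m inch '[{"tx":0,"ty":0,"tz":-0.1,"ax":0,"ay":0,"az":0,"jaw":0},{"tx":0,"ty":0,"tz":-0.1,"ax":0,"ay":0,"az":0,"jaw":0},{"tx":0,"ty":0,"tz":0,"ax":0,"ay":0,"az":0,"jaw":0}]' >/dev/null; python3 chk.py 24;  python3 -m inch '[{"tx":0,"ty":0,"tz":-0.07,"ax":0,"ay":0,"az":0,"jaw":0},{"tx":0,"ty":0,"tz":0,"ax":0,"ay":0,"az":0,"jaw":0}]' >/dev/null; python3 chk.py 24;  python3 -m inch '[{"tx":0,"ty":0,"tz":-0.07,"ax":0,"ay":0,"az":0,"jaw":0},{"tx":0,"ty":0,"tz":0,"ax":0,"ay":0,"az":0,"jaw":0}]' >/dev/null; python3 chk.py 24; python3 lev.py w9;  python3 -m inch '[{"tx":0,"ty":0,"tz":-0.15,"ax":0,"ay":0,"az":0,"jaw":0},{"tx":0,"ty":0,"tz":0,"ax":0,"ay":0,"az":0,"jaw":0}]' >/dev/null; python3 chk.py 24; python3 lev.py w10
```

```text
t 20.07 z 84.91 F 9.52 mom [-0.    0.13  0.04] xy [557.4 159.8]
t 20.32 z 85.52 F 9.80 mom [-0.    0.19  0.03] xy [557.4 159.8]
t 20.57 z 86.10 F 8.93 mom [-0.03  0.08 -0.06] xy [557.4 159.8]
F [-1.47  0.89  6.53] M [-0.03  0.08 -0.06] rot [-3.1133e+00  4.1910e-01 -7.0000e-04] w 27.57156082237169 z 86.09768992311841
plate 1504 [[-30.2, -28.2, 38.5], [-9.5, -13.8, 40.0], [29.3, 5.0, 41.5]] slope [-0.002  0.01 ] world z 46.1
t 20.88 z 86.71 F -0.60 mom [-0.08 -0.05 -0.  ] xy [556.6 159.6]
F [ 0.45 -0.3  -3.  ] M [-0.08 -0.05 -0.  ] rot [ 3.113e+00 -4.190e-01 -1.900e-03] w 27.43461584398228 z 86.7053311122889
plate 1501 [[-29.5, -28.2, 38.9], [9.6, -13.7, 40.3], [29.9, 5.4, 41.9]] slope [-0.005  0.009] world z 46.4
```

Force drops to zero at 86.7 with the plate level, so both bolts hold it. I lift off and go back towards the mat, checking the plate on the way.

```bash
python3 -m inch '[{"tx":0,"ty":0,"tz":-0.5,"ax":0,"ay":0,"az":0,"jaw":0},{"tx":0,"ty":0,"tz":-2,"ax":0,"ay":0,"az":0,"jaw":0},{"tx":0,"ty":0,"tz":-4.4,"ax":0,"ay":0,"az":0,"jaw":0},{"tx":0,"ty":0,"tz":-4.4,"ax":0,"ay":0,"az":0,"jaw":0},{"tx":0,"ty":3.6,"tz":0,"ax":0,"ay":0,"az":0,"jaw":0},{"tx":0,"ty":3.6,"tz":0,"ax":0,"ay":0,"az":0,"jaw":0},{"tx":0,"ty":0,"tz":0,"ax":0,"ay":0,"az":0,"jaw":0},{"tx":0,"ty":0,"tz":0,"ax":0,"ay":0,"az":0,"jaw":0},{"tx":0,"ty":0,"tz":0,"ax":0,"ay":0,"az":0,"jaw":0}]'; python3 - <<'E'
from h import *
o=get_obs(); im,d=viewer.get_image('wrist'); save('w11',im)
P=cloud('wrist',d,np.ones(d.shape,bool)); r=np.hypot(P[:,0]-557,P[:,1]-161)
Q=P[(r<24)&(P[:,2]>35)&(P[:,2]<55)]; A=np.c_[Q[:,:2],np.ones(len(Q))]; print('plate z',np.percentile(Q[:,2],[5,50,95]).round(1),'slope',np.linalg.lstsq(A,Q[:,2],rcond=None)[0][:2].round(3))
c=np.vstack([im[0:300,120:400]]); save('w11c',cv2.resize(c,None,fx=1.9,fy=1.9,interpolation=cv2.INTER_CUBIC))
goto([581.6,-236.8,200])
E
```

```text
t: 22.05
ee_pos: [538.4, 91.0, 200.3]
orientation: [-3.113, 0.418, -0.0]
ft_force: [-0.7, -0.5, -1.7]
width: 27.5
plate z [45.2 46.4 47.6] slope [0.002 0.   ]
shift cm [1.281e+01 3.049e+01 1.000e-02] yaw now -15.28 tilt 0.01 az None
```

View pics/w11c.png

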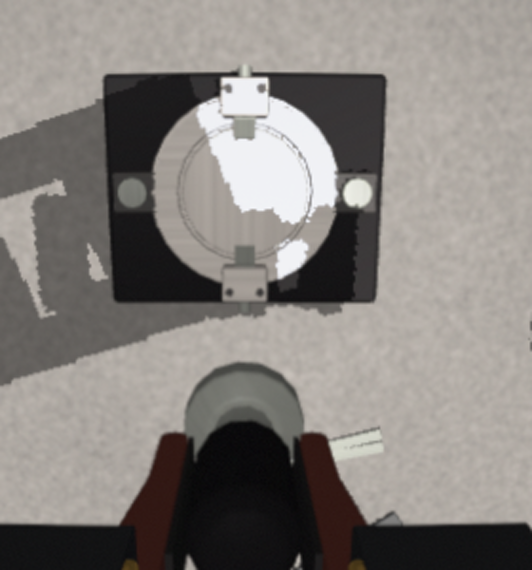

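Both bolts, at (244,128) and (244,255), lie over the plate's edge. The plate is level and stays about 19 mm down. Back to the mat.

```bash
python3 -m inch '[{"tx":2.13,"ty":5.08,"tz":0,"ax":0,"ay":0,"az":0,"jaw":0},{"tx":2.13,"ty":5.08,"tz":0,"ax":0,"ay":0,"az":0,"jaw":0},{"tx":2.13,"ty":5.08,"tz":0,"ax":0,"ay":0,"az":0,"jaw":0},{"tx":2.13,"ty":5.08,"tz":0,"ax":0,"ay":0,"az":0,"jaw":0},{"tx":2.13,"ty":5.08,"tz":0,"ax":0,"ay":0,"az":0,"jaw":0},{"tx":2.13,"ty":5.08,"tz":0,"ax":0,"ay":0,"az":0,"jaw":0},{"tx":0,"ty":0,"tz":0,"ax":0,"ay":0,"az":0,"jaw":0},{"tx":0,"ty":0,"tz":4,"ax":0,"ay":0,"az":0,"jaw":0},{"tx":0,"ty":0,"tz":4,"ax":0,"ay":0,"az":0,"jaw":0},{"tx":0,"ty":0,"tz":3,"ax":0,"ay":0,"az":0,"jaw":0},{"tx":0,"ty":0,"tz":2.5,"ax":0,"ay":0,"az":0,"jaw":0},{"tx":0,"ty":0,"tz":1,"ax":0,"ay":0,"az":0,"jaw":0}]'; python3 -m inch '[{"tx":0,"ty":0,"tz":0,"ax":0,"ay":0,"az":0,"jaw":0},{"tx":0,"ty":0,"tz":0,"ax":0,"ay":0,"az":0,"jaw":0}]'
python3 chk.py 2.5 && python3 -m inch '[{"tx":0,"ty":0,"tz":0.07,"ax":0,"ay":0,"az":0,"jaw":0},{"tx":0,"ty":0,"tz":0,"ax":0,"ay":0,"az":0,"jaw":0}]' >/dev/null && python3 chk.py 2.5 && python3 -m inch '[{"tx":0,"ty":0,"tz":0.07,"ax":0,"ay":0,"az":0,"jaw":0},{"tx":0,"ty":0,"tz":0,"ax":0,"ay":0,"az":0,"jaw":0}]' >/dev/null && python3 chk.py 2.5 && python3 -m inch '[{"tx":0,"ty":0,"tz":0.07,"ax":0,"ay":0,"az":0,"jaw":0},{"tx":0,"ty":0,"tz":0,"ax":0,"ay":0,"az":0,"jaw":0}]' >/dev/null && python3 chk.py 2.5
```

```text
t: 23.6
ee_pos: [580.1, -235.6, 53.6]
orientation: [-3.113, 0.417, 0.005]
ft_force: [0.5, -0.4, -1.6]
width: 27.6
t: 23.85
ee_pos: [581.7, -237.4, 56.4]
orientation: [3.113, -0.418, 0.003]
ft_force: [0.6, -0.2, -1.8]
width: 27.7
t 23.85 z 56.36 F 0.57 mom [-0.04 -0.03 -0.  ] xy [ 581.7 -237.4]
t 24.10 z 55.27 F 0.63 mom [-0.01 -0.08 -0.01] xy [ 581.1 -237.6]
t 24.35 z 53.92 F -0.45 mom [-0.04 -0.06 -0.05] xy [ 580.7 -237.5]
t 24.60 z 53.05 F -0.15 mom [-0.04 -0.08 -0.06] xy [ 580.7 -237.4]
```

```bash
python3 -m inch '[{"tx":0,"ty":0,"tz":0.25,"ax":0,"ay":0,"az":0,"jaw":0},{"tx":0,"ty":0,"tz":0.25,"ax":0,"ay":0,"az":0,"jaw":0},{"tx":0,"ty":0,"tz":0,"ax":0,"ay":0,"az":0,"jaw":0}]' >/dev/null;  python3 chk.py 3 && python3 -m inch '[{"tx":0,"ty":0,"tz":0.07,"ax":0,"ay":0,"az":0,"jaw":0},{"tx":0,"ty":0,"tz":0,"ax":0,"ay":0,"az":0,"jaw":0}]' >/dev/null && python3 chk.py 3 && python3 -m inch '[{"tx":0,"ty":0,"tz":0.07,"ax":0,"ay":0,"az":0,"jaw":0},{"tx":0,"ty":0,"tz":0,"ax":0,"ay":0,"az":0,"jaw":0}]' >/dev/null && python3 chk.py 3 && python3 -m inch '[{"tx":0,"ty":0,"tz":0.06,"ax":0,"ay":0,"az":0,"jaw":0},{"tx":0,"ty":0,"tz":0,"ax":0,"ay":0,"az":0,"jaw":0}]' >/dev/null && python3 chk.py 3 && python3 -m inch '[{"tx":0,"ty":0,"tz":0.06,"ax":0,"ay":0,"az":0,"jaw":0},{"tx":0,"ty":0,"tz":0,"ax":0,"ay":0,"az":0,"jaw":0}]' >/dev/null && python3 chk.py 3 && python3 -m inch '[{"tx":0,"ty":0,"tz":0.06,"ax":0,"ay":0,"az":0,"jaw":0},{"tx":0,"ty":0,"tz":0,"ax":0,"ay":0,"az":0,"jaw":0}]' >/dev/null && python3 chk.py 3
```

```text
t 24.98 z 47.79 F 0.61 mom [-0.03 -0.07 -0.02] xy [ 580.6 -237.3]
t 25.23 z 47.43 F -0.28 mom [ 0.03 -0.07 -0.04] xy [ 580.8 -237.4]
t 25.48 z 46.75 F 0.05 mom [-0.06 -0.11  0.03] xy [ 580.8 -237.4]
t 25.73 z 46.13 F 0.47 mom [-0.03 -0.09 -0.01] xy [ 580.7 -237.4]
t 25.98 z 45.66 F 1.24 mom [-0.01 -0.03  0.02] xy [ 580.8 -237.5]
t 26.23 z 45.59 F 8.39 mom [ 0.14  0.44 -0.02] xy [ 580.9 -237.5]
```

```bash
python3 -m inch '[{"tx":0,"ty":0,"tz":-0.05,"ax":0,"ay":0,"az":0,"jaw":0},{"tx":0,"ty":0,"tz":0,"ax":0,"ay":0,"az":0,"jaw":0.45},{"tx":0,"ty":0,"tz":0,"ax":0,"ay":0,"az":0,"jaw":0.6},{"tx":0,"ty":0,"tz":0,"ax":0,"ay":0,"az":0,"jaw":0.8},{"tx":0,"ty":0,"tz":0,"ax":0,"ay":0,"az":0,"jaw":0.8},{"tx":0,"ty":0,"tz":0,"ax":0,"ay":0,"az":0,"jaw":0.8},{"tx":0,"ty":0,"tz":0,"ax":0,"ay":0,"az":0,"jaw":0.8}]'; python3 -m inch '[{"tx":0,"ty":0,"tz":-2,"ax":0,"ay":0,"az":0,"jaw":0.8},{"tx":0,"ty":0,"tz":-4,"ax":0,"ay":0,"az":0,"jaw":0.8},{"tx":0,"ty":0,"tz":-5,"ax":0,"ay":0,"az":0,"jaw":0.8},{"tx":0,"ty":0,"tz":-5,"ax":0,"ay":0,"az":0,"jaw":0.8},{"tx":0,"ty":-3,"tz":-1,"ax":0,"ay":0,"az":0,"jaw":0.8},{"tx":0,"ty":0,"tz":0,"ax":0,"ay":0,"az":0,"jaw":0.8},{"tx":0,"ty":0,"tz":0,"ax":0,"ay":0,"az":0,"jaw":0.8},{"tx":0,"ty":0,"tz":0,"ax":0,"ay":0,"az":0,"jaw":0.8}]'; python3 wl.py w12; python3 - <<'E'
from h import *
for n in('side','top'):
    im,d=viewer.get_image(n); P=cloud(n,d,np.ones(d.shape,bool))
    for nm,c,r,zl,zh in(('narrow',(581,-238),30,70,95),('wide',(541,-140),35,70,95),('plate',(556.5,156.5),22,30,75)):
        Q=P[(np.hypot(P[:,0]-c[0],P[:,1]-c[1])<r)&(P[:,2]>zl)&(P[:,2]<zh)]
        if len(Q)>5: print(n,nm,len(Q),'circ',np.round(cv2.minEnclosingCircle(Q[:,:2].astype(np.float32))[0],1),'z',np.median(Q[:,2]).round(1))
E
```

```text
t: 27.1
ee_pos: [580.8, -237.4, 45.5]
orientation: [-3.113, 0.419, 0.0]
ft_force: [0.4, -0.6, 0.8]
width: 70.1
t: 28.1
ee_pos: [588.1, -209.0, 214.8]
orientation: [-3.113, 0.42, 0.002]
ft_force: [0.3, -0.9, -0.6]
width: 70.2
t 28.1 [ 588.1 -209.   214.8] [ 0.32 -0.85 -0.63]
narrow 617 [ 581.1 -233.9   87.7] circ [ 580.4 -236. ] 13.8 z [82.5 88.6 90.6]
nfoot 458 [ 582.5 -228.4   19. ] circ [ 580.3 -236.5] 20.0 z [14.3 19.3 21.5]
wide 786 [ 543.2 -136.4   88. ] circ [ 541.7 -136.4] 14.0 z [83.3 88.9 90.7]
shift cm [ 0.1   2.99 17.17] yaw now -15.36 tilt 0.08 az 0.13634454394207296
side narrow 104 circ [ 581.2 -239.2] z 84.8
side wide 94 circ [ 540.1 -140.3] z 85.8
side plate 109 circ [556.5 156.2] z 44.9
top wide 59 circ [ 541.6 -139.1] z 86.0
top plate 137 circ [556.5 156.6] z 44.7
```

View pics/w12.png

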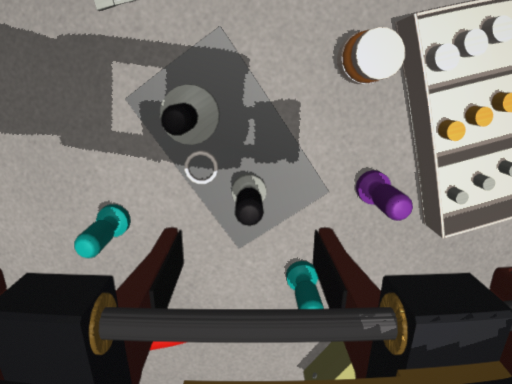

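The narrow tamper stands upright at its old place on the mat, at (248,200), and the wide tamper and ring have not moved. The plate reads z = 45 mm. I hand the job in.

```bash
python3 -c "
from workcell import ctrl; print(ctrl.close_job())"
```

```text
the job is handed in; nothing more can be done
None
```

The back plate is down and held by both bolts, the narrow tamper is back on the mat, and the job was handed in after about 28 s of the 67 s allowed. No verdict is reported.

- **Pressing:** The plate met its stops about 21 mm down. I held it there for about 1.25 s at 21–22 N as measured at the wrist (tared for the tamper's weight). It stayed level to within about 0.01 rad.
- **Plate after release:** The contact force dropped to zero and the wrist picture shows both bolts over the plate's edge. The plate is level and about 19 mm down, with its top at about 45 mm. The side, top and wrist views agree on that height to about 1.5 mm.
- **Tamper:** It stands upright within about 1 mm of where it started. The wide tamper and the ring have not moved, and the gripper is clear of everything.

**Checks that disagreed or fell short:**
- The wrist camera read positions 3–5 mm off from the fixed cameras in y, so I centred the foot on how it sat over the plate in each view. Those agreed to 1–2 mm.
- The force just before the bolts snapped in was about 17 N, against the stated 13 N or so. It fell to 9 N once they let the plate through.
- After release the top camera did not see the narrow tamper in its final view. Its position there rests on the side and wrist cameras.
- The first move command was refused for missing fields and cost no motion.

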